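Move the seasonings to the clean rack in the same order

ROBOT

A 6-joint arm with a two-finger parallel gripper is mounted at the origin on the work surface. World frame = base frame: x ahead of the robot, y to its left, z up, the work surface at z = 0. Lengths are in m, angles in degrees, forces in N, time in s.
With the tool pointing down it reaches from about 0.375 to 0.9 m from the base axis. Payload 3.1 kg.
Tool frame: the origin (TCP) lies at the very end of the fingers, on their centre line; the grasp point (between the pads) lies 19 mm behind it; z points along the fingers, y is the line along which they close (so a half turn about z gives the same grasp; the last joint's range is limited). The gripper opens to 87 mm and grips with 3 to 60 N. Pads are 19 mm wide; open, the fingers measure 117 mm over their backs; the gripper's body (75 mm by 190 mm) begins 51 mm behind the grasp point.
Start: joints at [-75.487, 30.224, 82.088, -0, 67.689, -10.227], TCP at [0.262, -0.568, 0.223] pointing down, gripper open.
Joint ranges: [-176.69, 176.69], [-43.24, 126.21], [12.49, 139.97], [-82, 262], [0, 151.66], [-163.58, 163.58]. Speed limits (degrees/s): [159.86, 159.86, 180, 180, 180, 180].

INTERFACE

Orientations are given as a 3x3 rotation matrix whose columns are the frame's x, y, z axes.
In Python, from rig import bot, imaging gives the robot as it stands.
- The arm moves only by the tool drive_tool, never from a script. Its argument "deltas" is text: rows parted by semicolons, each of 5 numbers parted by spaces: the finger opening in mm, from 0 to 87, then the shift along the world's x, y, z in mm, then the turn about the world's z in rad. In form: jaw dx dy dz twist; .... A call has 1 to 12 rows; each row is the pose to reach, as a shift and turn from the pose commanded when the call began; what a row does not reach only later rows make up. A row lasts 1/10 s, in which the tool goes at most 50 mm and 8.59 degrees, less where a joint would pass 70% of its speed; a pose out of reach is approached as far as the arm can. A call with a gripper value outside its range is refused whole. The fingers move at their own pace and stop on an object; the grip force is fixed at half the most. Time passes only in rows, so rows that repeat a pose let the fingers close. It gives the time, the measured TCP pose, the force, the opening and the grip force at its end, in the units of the state.
- bot.read_state(): the state, without advancing time (a new reading comes with each control period).
- imaging.capture(name): name is "side" or "top" or "wrist"; returns the picture (400x640x3 uint8, red, green, blue); there is no depth.
- imaging.camera_model(name): a dict with "fx", "fy", "cx", "cy" (pixels), "T" (4x4, takes a point from camera to world coordinates). Camera axes: x right, y down, z forward; pixel columns grow to the right and rows downward; lengths in m; the calibration is good to about 2 mm. The wrist camera is an equidistant fisheye: a pixel r from the principal point sees the ray r / f radians off the axis. A picture is of the moment at which its call begins: read the wrist's pose just before it. camera_model takes no time and is no camera call; for the wrist camera it gives the pose at the moment of the call.
- bot.hand_in(): hands the job in; it is judged then, once.
The state is a dict: "time_s": time; "joint_positions": joint angles; "qvel": joint speeds; "tau": joint torques, N m; "position": TCP position; "tcp_rot": TCP orientation; "force": force on the tool from outside, world axes, zero at the start; "moment": the same for the moment, N m; "opening": opening from 0.0 (shut) to 1.0 (fully open); "grasp_force": force on a finger pad.
Only numpy, scipy, OpenCV 4.12 (cv2) and the standard library are available. Lean on these libraries where they do the work, as an engineer would, in place of code of your own. Each camera call takes 0.05 s, during which the arm holds its last target. There are 200 camera calls.

TASK

The black wire rack has to be washed: move its four seasoning containers (steel shaker, square jar, pepper mill, salt pot) over to the empty wooden rack, one to a stall, in the same order from left to right as they stand now, so that the cook finds each without looking. Keep them upright all the way, set them down without dropping them, and leave each standing flat on the floor of its stall, roughly in the middle.

Things in the scene. Friction and masses are not known exactly. Their poses are not given: they have to be found in the camera images.
- steel_shaker: tall stainless steel shaker, a round can 42 mm across with a domed steel cap 44 mm across pierced with small holes; 110 mm high, 140 g. The cap's straight side runs from 88 to 102 mm above the foot: grip it at about 92 mm. Origin: centre of the underside, z up; yaw is arbitrary.
- square_jar: squat square jar of pale glass, 46 x 46 mm, with a round black screw cap 43 mm across; 86 mm high in all (the square glass reaches 68 mm, the cap from 70 to 86 mm), about 200 g. Grip it at about 70 mm above the foot, across two flat sides. Origin: centre of the underside, z up, x and y square to its flat sides, which at the start are within 0.12 rad of the wire rack's axes.
- pepper_mill: turned dark wooden pepper mill with a narrow waist and a small steel ball on top; foot 44 mm across, waist 30 mm, 120 mm high, about 160 g. Its cylindrical head, 40 mm across, runs from 77 to 102 mm above the foot: grip it at about 92 mm. Origin: centre of the underside, z up; yaw is arbitrary.
- salt_pot: round white ceramic salt pot, 46 mm across, straight-sided up to 76 mm, with a fitted round wooden lid 39 mm across on top that does not come off; 88 mm high, about 240 g. Grip the ceramic at about 68 mm above the foot. Origin: centre of the underside, z up; yaw is arbitrary.
- pad_steel_shaker: round cork pad, 60 mm across and 5 mm thick, fixed on the wire floor of the black rack so that a jar does not rock; this is the pad under the steel shaker at the start (one in each of the four stalls; which one changes). Origin: centre of the pad's underside; its x and y axes are parallel to the wire rack's. The steel shaker's foot stands on the pad's top, 5 mm above this origin.
- pad_square_jar: round cork pad, 60 mm across and 5 mm thick, fixed on the wire floor of the black rack so that a jar does not rock; this is the pad under the square jar at the start (one in each of the four stalls; which one changes). Origin: centre of the pad's underside; its x and y axes are parallel to the wire rack's. The square jar's foot stands on the pad's top, 5 mm above this origin.
- pad_pepper_mill: round cork pad, 60 mm across and 5 mm thick, fixed on the wire floor of the black rack so that a jar does not rock; this is the pad under the pepper mill at the start (one in each of the four stalls; which one changes). Origin: centre of the pad's underside; its x and y axes are parallel to the wire rack's. The pepper mill's foot stands on the pad's top, 5 mm above this origin.
- pad_salt_pot: round cork pad, 60 mm across and 5 mm thick, fixed on the wire floor of the black rack so that a jar does not rock; this is the pad under the salt pot at the start (one in each of the four stalls; which one changes). Origin: centre of the pad's underside; its x and y axes are parallel to the wire rack's. The salt pot's foot stands on the pad's top, 5 mm above this origin.
- wire_rack: low black wire rack, fixed; at the start one container stands in each of its four stalls, foot 16 mm above the worktop. 77 mm deep (x), 297 mm long (y), top wire 38.5 mm high, wires between stalls 30 mm. Origin: centre of its underside. y runs along the row to the robot's left, x away from the robot. Stall centres: x = 0, y = -108, -36, 36, 108 mm. Either rack may be the left one.
- wood_rack: empty pale wooden rack, fixed, where the containers go. 80 mm deep (x), 300 mm long (y); rails 32 mm high, end cheeks 52 mm, dividers 26 mm, floor 12 mm above the worktop. Origin: centre of its underside. y runs along the row to the robot's left, x away from the robot. Stall centres: x = 0, y = -108, -36, 36, 108 mm; stalls 68 x 67 mm inside. A timer 55 mm high stands between the racks.
Things that resemble listed ones, but are neither listed nor needed, are in the scene too. What is shaped like the square_jar but red is not meant.

How it is judged (in metres and radians):
At the end, for the whole second after the job is handed in: Each container stands in the wooden rack's stall with the same number from the left as its starting stall: within 14 mm of the stall's centre along and across the rack, its foot within 4 mm of the rack floor's height, upright within 0.12 rad, at rest (under 20 mm/s, 0.2 rad/s) (((y of pad_steel_shaker in the frame of wire_rack between -0.128 and -0.088 m and y of steel_shaker in the frame of wood_rack between -0.122 and -0.094 m) or (y of pad_steel_shaker in the frame of wire_rack between -0.056 and -0.016 m and y of steel_shaker in the frame of wood_rack between -0.05 and -0.022 m) or (y of pad_steel_shaker in the frame of wire_rack between 0.016 and 0.056 m and y of steel_shaker in the frame of wood_rack between 0.022 and 0.05 m) or (y of pad_steel_shaker in the frame of wire_rack between 0.088 and 0.128 m and y of steel_shaker in the frame of wood_rack between 0.094 and 0.122 m)) and x of steel_shaker in the frame of wood_rack between -0.014 and 0.014 m and z of steel_shaker in the frame of wood_rack between 0.008 and 0.016 m and angle between each of steel_shaker, square_jar, pepper_mill, salt_pot's own z axis and vertical below 0.12 rad and linear speed of each of steel_shaker, square_jar, pepper_mill, salt_pot below 0.02 m/s and angular speed of each of steel_shaker, square_jar, pepper_mill, salt_pot below 0.2 rad/s and ((y of pad_square_jar in the frame of wire_rack between -0.128 and -0.088 m and y of square_jar in the frame of wood_rack between -0.122 and -0.094 m) or (y of pad_square_jar in the frame of wire_rack between -0.056 and -0.016 m and y of square_jar in the frame of wood_rack between -0.05 and -0.022 m) or (y of pad_square_jar in the frame of wire_rack between 0.016 and 0.056 m and y of square_jar in the frame of wood_rack between 0.022 and 0.05 m) or (y of pad_square_jar in the frame of wire_rack between 0.088 and 0.128 m and y of square_jar in the frame of wood_rack between 0.094 and 0.122 m)) and x of square_jar in the frame of wood_rack between -0.014 and 0.014 m and z of square_jar in the frame of wood_rack between 0.008 and 0.016 m and ((y of pad_pepper_mill in the frame of wire_rack between -0.128 and -0.088 m and y of pepper_mill in the frame of wood_rack between -0.122 and -0.094 m) or (y of pad_pepper_mill in the frame of wire_rack between -0.056 and -0.016 m and y of pepper_mill in the frame of wood_rack between -0.05 and -0.022 m) or (y of pad_pepper_mill in the frame of wire_rack between 0.016 and 0.056 m and y of pepper_mill in the frame of wood_rack between 0.022 and 0.05 m) or (y of pad_pepper_mill in the frame of wire_rack between 0.088 and 0.128 m and y of pepper_mill in the frame of wood_rack between 0.094 and 0.122 m)) and x of pepper_mill in the frame of wood_rack between -0.014 and 0.014 m and z of pepper_mill in the frame of wood_rack between 0.008 and 0.016 m and ((y of pad_salt_pot in the frame of wire_rack between -0.128 and -0.088 m and y of salt_pot in the frame of wood_rack between -0.122 and -0.094 m) or (y of pad_salt_pot in the frame of wire_rack between -0.056 and -0.016 m and y of salt_pot in the frame of wood_rack between -0.05 and -0.022 m) or (y of pad_salt_pot in the frame of wire_rack between 0.016 and 0.056 m and y of salt_pot in the frame of wood_rack between 0.022 and 0.05 m) or (y of pad_salt_pot in the frame of wire_rack between 0.088 and 0.128 m and y of salt_pot in the frame of wood_rack between 0.094 and 0.122 m)) and x of salt_pot in the frame of wood_rack between -0.014 and 0.014 m and z of salt_pot in the frame of wood_rack between 0.008 and 0.016 m); the robot touches nothing.
It fails at once if a container is tipped more than 0.6 rad (about 35 degrees) from upright (angle between any of steel_shaker, square_jar, pepper_mill, salt_pot's own z axis and vertical above 0.6 rad).
It fails at once if a container is let fall: moving faster than 0.6 m/s (a drop of about 18 mm) while the fingers do not hold it ((linear speed of steel_shaker above 0.6 m/s and contact force between steel_shaker and the fingers below 0.05 N) or (linear speed of square_jar above 0.6 m/s and contact force between square_jar and the fingers below 0.05 N) or (linear speed of pepper_mill above 0.6 m/s and contact force between pepper_mill and the fingers below 0.05 N) or (linear speed of salt_pot above 0.6 m/s and contact force between salt_pot and the fingers below 0.05 N)).
It also fails if it takes over 118 s, if anything falls off the work surface, if the arm or the gripper's body presses on something with over 40 N, if the wrist force passes 120 N, or if a joint passes its speed limit or range.

## Working session

There is one attempt and no reset: what is moved stays moved. The work goes in short steps, Python scripts to look and compute and a tool call to move; the robot and the scene stay as the last step left them, time stands still between calls to the robot, and variables do not carry over. Pictures are saved under pics/ and viewed, at most 14 in all, crops included, and the job is handed in when it is done.

Besides the shell and the picture viewer there is one more tool, called in YAML: its name, and indented under it one key for each argument. drive_tool: Moves the arm, as the interface text tells. Its arguments: {"type":"object","properties":{"deltas":{"type":"string"}},"required":["deltas"]}

```bash
mkdir -p pics
python3 - <<'E'
from rig import bot, imaging
import cv2
s=bot.read_state();print(s["time_s"],s["position"],s["tcp_rot"],s["opening"])
for n in("top","side"):
    cv2.imwrite(f"pics/{n}0.png",imaging.capture(n)[:,:,::-1]);m=imaging.camera_model(n);print(n,m)
E
```

```text
0.0 [ 0.26141266 -0.56691415  0.22158035] [[ 9.08213862e-01  4.18506025e-01 -5.36323513e-04]
 [ 4.18506187e-01 -9.08211529e-01  2.09508369e-03]
 [ 3.89709949e-04 -2.12723876e-03 -9.99997661e-01]] 1.0026120286318625
top {'fx': 409.0402911126232, 'fy': 409.0402911126232, 'cx': 311.47906435396635, 'cy': 198.41227279630593, 'T': array([[-0.02345409, -0.99229684,  0.12164242,  0.40517219],
       [-0.99939592,  0.02015084, -0.02831507, -0.04388725],
       [ 0.02564576, -0.12223304, -0.99217004,  0.96476655],
       [ 0.        ,  0.        ,  0.        ,  1.        ]])}
side {'fx': 371.1261832940638, 'fy': 371.1261832940638, 'cx': 325.68180447363085, 'cy': 200.37720327012164, 'T': array([[-0.98575999, -0.12077396,  0.11700807,  0.38515257],
       [-0.16764202,  0.6513271 , -0.74004673,  0.58028503],
       [ 0.01316785, -0.74912393, -0.66229899,  0.60363591],
       [ 0.        ,  0.        ,  0.        ,  1.        ]])}
```

View pics/top0.png

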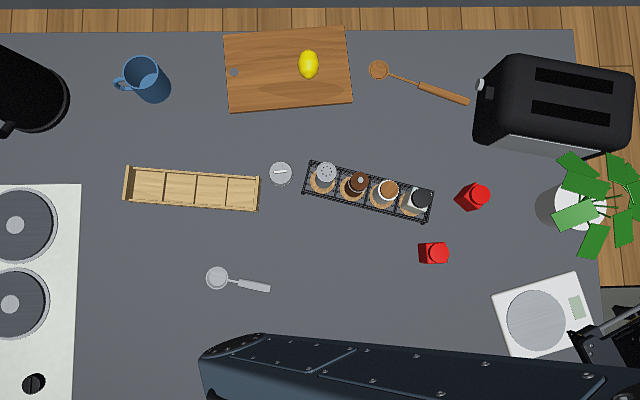

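View pics/side0.png

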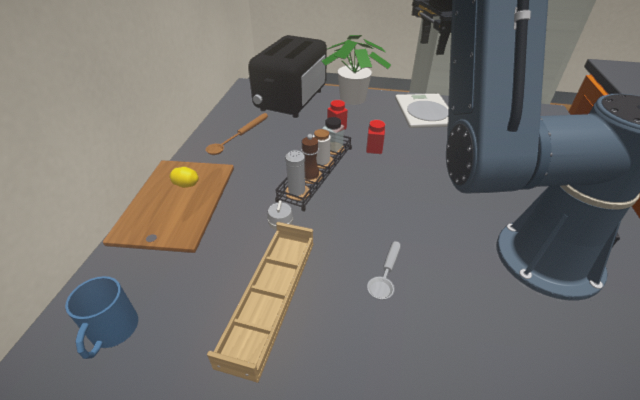

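The top view shows the wooden rack on the left (x122–260, y165–211) and the wire rack at x303–435. From the left the wire rack holds the shaker, mill, salt pot and square jar. The timer is at (281,173). I'll enlarge both racks.

Run:
```python
import cv2,numpy as np
i=cv2.imread("pics/top0.png")
def crop(i,x0,y0,w,h,k,n):
    c=cv2.resize(i[y0:y0+h,x0:x0+w],None,fx=k,fy=k,interpolation=cv2.INTER_CUBIC)
    for t in range(0,w,10):
        cv2.putText(c,str(x0+t),(t*k,8),0,.3,(0,255,255),1); c[10:16,t*k]=(0,255,255)
    for t in range(0,h,10):
        cv2.putText(c,str(y0+t),(0,t*k+3),0,.3,(0,255,255),1)
    cv2.imwrite(n,c)
crop(i,298,150,142,80,5,"pics/t_wire.png")
crop(i,115,155,155,65,5,"pics/t_wood.png")
s=cv2.imread("pics/side0.png")
crop(s,265,110,100,100,6,"pics/s_wire.png")
```

```text
(no output)
```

View pics/t_wire.png

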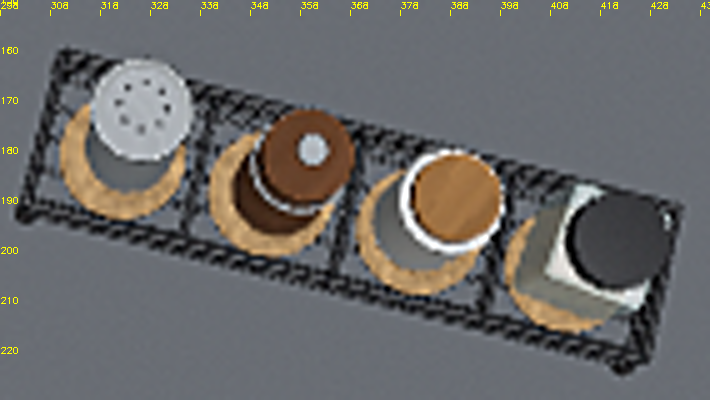

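View pics/t_wood.png

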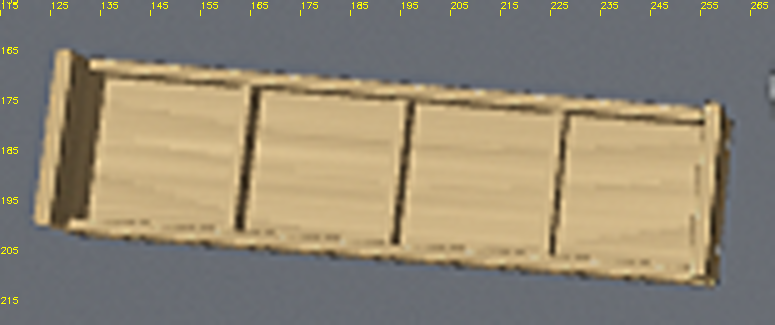

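View pics/s_wire.png

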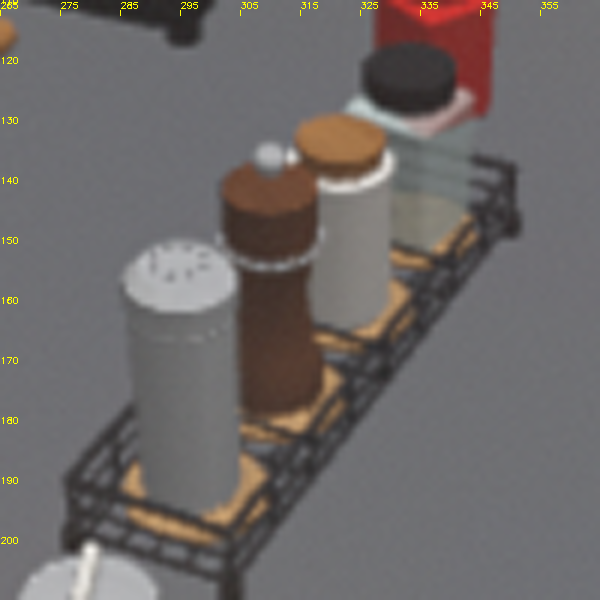

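```bash
cat > h.py <<'E'
import numpy as np
def unproj(m,u,v,z):
    T=m["T"];d=T[:3,:3]@[(u-m["cx"])/m["fx"],(v-m["cy"])/m["fy"],1];c=T[:3,3]
    return (c+d*(z-c[2])/d[2])[:2]
def proj(m,P):
    T=m["T"];p=(np.atleast_2d(P)-T[:3,3])@T[:3,:3]
    return p[:,:2]/p[:,2:]*m["fx"]+[m["cx"],m["cy"]]
E
python3 - <<'E'
from rig import imaging; from h import *; import cv2
from scipy.optimize import least_squares
m=imaging.camera_model("top"); ms=imaging.camera_model("side")
def fit(M,uv,g):
    def w(q): c,s=np.cos(q[2]),np.sin(q[2]);M_=np.array(M);return np.c_[q[0]+c*M_[:,0]-s*M_[:,1],q[1]+s*M_[:,0]+c*M_[:,1],M_[:,2]]
    r=least_squares(lambda q:(proj(m,w(q))-uv).ravel(),g);print(r.x,np.round(r.fun.reshape(-1,2),1).tolist());return r.x
O=.298
pads=np.array([[322.8,181.2],[352.2,188.8],[381.8,196.6],[411.2,204]])
qw=fit([(0,y,.016) for y in(.108,.036,-.036,-.108)],pads,[.4,-.2,-.2])
c5=lambda a,x0,y0:np.array(a)/5+[x0,y0]
q=fit([(.04,.15,.052),(-.04,.15,.052),(.04,-.15,.052),(-.04,-.15,.052)],c5([(58,50),(36,222),(721,104),(713,283)],115,155),[.4,.2,-.1])
top=cv2.imread("pics/top0.png");side=cv2.imread("pics/side0.png")
out=[]
for (u,v,z,n) in [(326.4,171.8,.115,"shaker"),(359.6,180.8,.113,"mill"),(360.4,179.8,.131,"ball"),(389.6,189.4,.104,"salt"),(421.8,198.2,.102,"jar")]:
    p=unproj(m,u,v,z);print(n,p.round(4)); out.append(proj(ms,[*p,z])[0])
print("side",np.round(out,1).tolist())
print("red",unproj(m,432,245,.086),unproj(m,478,192,.086))
for k,qq in(("wire",qw),("wood",q)):
    c,s=np.cos(qq[2]),np.sin(qq[2])
    for y in(.108,.036,-.036,-.108):
        p=[qq[0]-s*y,qq[1]+c*y];print(k,np.round(p,4)); 
        if k=="wood": print("side px",proj(ms,[*p,.012]).round(1))
b=np.array([(x,y,z) for z in(.012,) for x,y in[(.04,.15),(-.04,.15),(-.04,-.15),(.04,-.15)]])
E
```

```text
[ 0.53250036 -0.20174486 -0.27536455] [[-0.3, -0.1], [-0.1, 0.0], [0.0, -0.1], [0.3, 0.2]]
[ 0.54631809  0.19801107 -0.10425715] [[0.2, -0.3], [-0.3, 0.6], [1.0, 0.2], [-0.9, -0.5]]
shaker [ 0.5654 -0.101 ]
mill [ 0.5451 -0.1709]
ball [ 0.5442 -0.17  ]
salt [ 0.5267 -0.2359]
jar [ 0.5066 -0.3047]
side [[295.1, 156.9], [309.9, 142.2], [310.1, 136.0], [322.1, 132.3], [333.8, 120.6]]
red [ 0.40668058 -0.32593198] [ 0.51965767 -0.43446267]
wire [ 0.5619 -0.0978]
wire [ 0.5423 -0.1671]
wire [ 0.5227 -0.2364]
wire [ 0.5031 -0.3057]
wood [0.5576 0.3054]
side px [[246.3 347.1]]
wood [0.5501 0.2338]
side px [[263.3 310.2]]
wood [0.5426 0.1622]
side px [[277.8 278.7]]
wood [0.5351 0.0906]
side px [[290.3 251.4]]
```

The side view agrees with my top-view estimates to within 1 px. The order from the left is shaker, mill, salt, jar, and the shaker goes first.

drive_tool:
  deltas: "80 20 30 0 0.05;80 50 75 0 0.15;80 80 120 0 0.25;80 108 165 0 0.35;80 137 210 0 0.45;80 166 255 0 0.55;80 195 300 0 0.65;80 224 345 0 0.75;80 253 388 0 0.864;80 280 430 0 0.864;80 298 458 0 0.864;80 304 466 0 0.864"

```text
time_s: 1.3
position: [0.567, -0.0975, 0.2222]
tcp_rot: [[0.268, 0.963, 0.0], [0.963, -0.268, 0.001], [0.001, -0.0, -1.0]]
force: [-0.2, -0.4, -0.2]
opening: 0.918
grasp_force: 0.0
```

Run:
```python
from rig import bot, imaging
import cv2,numpy as np
s=bot.read_state();print(s["time_s"],s["position"],s["tcp_rot"],imaging.camera_model("wrist"))
cv2.imwrite("pics/w1.png",imaging.capture("wrist")[:,:,::-1])
```

```text
1.3 [ 0.56699408 -0.09751768  0.22222121] [[ 2.67800697e-01  9.63474309e-01  2.05744156e-04]
 [ 9.63473377e-01 -2.67800727e-01  1.34984657e-03]
 [ 1.35564092e-03 -1.63260835e-04 -9.99999068e-01]] {'fx': 309.70691628693146, 'fy': 309.70691628693146, 'cx': 316.09216062405795, 'cy': 198.4876002717367, 'T': array([[ 9.63528852e-01, -2.59781271e-01, -6.42327185e-02,
         5.84824459e-01],
       [-2.67603409e-01, -9.34682288e-01, -2.34003067e-01,
        -3.29443764e-02],
       [ 7.52429886e-04,  2.42657601e-01, -9.70111706e-01,
         3.84678683e-01],
       [ 0.00000000e+00,  0.00000000e+00,  0.00000000e+00,
         1.00000000e+00]])}
```

View pics/w1.png

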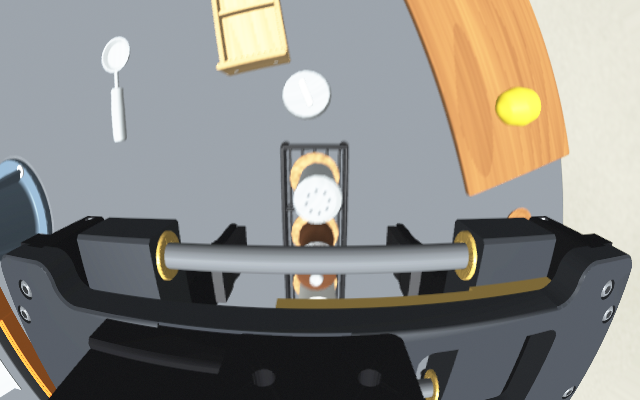

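The wrist view shows the shaker cap at about (318,199), in line between the jaws, and the mill ball at (316,281). I'll turn those into positions.

```bash
cat >> h.py <<'E'
def fish(m,u,v,z):
    d=np.array([u-m["cx"],v-m["cy"]]);r=np.hypot(*d);t=r/m["fx"]
    w=m["T"][:3,:3]@np.r_[d/r*np.sin(t),np.cos(t)];c=m["T"][:3,3]
    return (c+w*(z-c[2])/w[2])[:2]
E
python3 - <<'E'
from rig import bot,imaging; from h import *
m=imaging.camera_model("wrist");s=bot.read_state()
print(s["time_s"],s["position"],s["qvel"],fish(m,318,199,.12),fish(m,316,281,.133))
E
```

```text
1.35 [ 0.56806047 -0.09640443  0.22223079] [-3.68333609 -0.87388077  1.94835379 -2.23445591 -0.43469831 -4.12599234] [ 0.56999931 -0.09647886] [ 0.54837339 -0.16787218]
```

drive_tool:
  deltas: "80 0 0 -10 0;80 0 0 -20 0;80 0 0 -30 0;80 0 0 -30 0;80 0 0 -30 0;80 0 0 -30 0"

```text
time_s: 1.95
position: [0.5656, -0.1024, 0.1928]
tcp_rot: [[0.273, 0.962, 0.0], [0.962, -0.273, -0.0], [-0.0, 0.001, -1.0]]
force: [0.1, 0.2, 1.1]
opening: 0.919
grasp_force: 0.0
```

Run:
```python
from rig import bot,imaging; from h import *
import cv2
m=imaging.camera_model("wrist");s=bot.read_state();print(s["position"],s["qvel"])
i=imaging.capture("wrist")[:,:,::-1];cv2.imwrite("pics/w2.png",cv2.resize(i[120:320,200:440],None,fx=3,fy=3))
np.save("m.npy",m,allow_pickle=True)
```

```text
[ 0.56563648 -0.10236728  0.19276121] [ 0.42124165 -0.40987957 -0.32647009 -0.00691147  0.06659889  0.20505077]
```

View pics/w2.png

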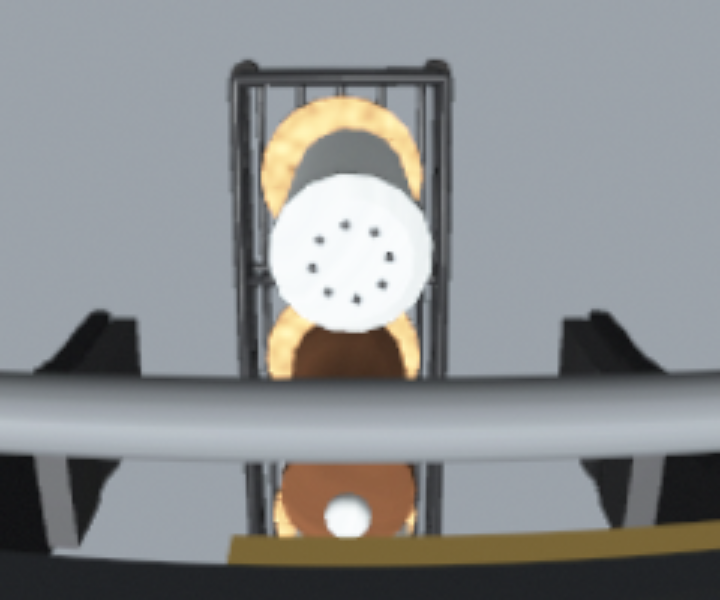

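The shaker cap is at (317,204) and the mill ball at (316,292), both centred between the pads. The measured pose now matches the commanded one.

Run:
```python
from h import *
m=np.load("m.npy",allow_pickle=True).item()
print(fish(m,317,204,.12),fish(m,316,292.3,.133))
```

```text
[ 0.56740557 -0.09913121] [ 0.54691513 -0.16854143]
```

drive_tool:
  deltas: "80 0 2 -20 0;80 0 2 -40 0;80 0 2 -60 0;80 0 2 -80 0;80 0 2 -95 0;80 0 2 -104 0;80 0 2 -104 0;30 0 2 -104 0;30 0 2 -104 0;30 0 2 -104 0;30 0 2 -104 0;30 0 2 -104 0"

```text
time_s: 3.2
position: [0.5658, -0.0996, 0.0889]
tcp_rot: [[0.271, 0.962, 0.001], [0.962, -0.271, -0.0], [-0.0, 0.001, -1.0]]
force: [0.4, 0.6, 0.9]
opening: 0.557
grasp_force: 0.0
```

drive_tool:
  deltas: "30 0 0 0 0;30 0 0 0 0;30 0 0 5 0;30 0 0 15 0;30 0 0 30 0;30 0 0 45 0;30 0 0 60 0;30 0 0 75 0;30 0 0 85 0;30 0 0 90 0;30 0 0 90 0"

```text
time_s: 4.3
position: [0.5659, -0.0997, 0.1793]
tcp_rot: [[0.272, 0.962, 0.001], [0.962, -0.272, -0.0], [-0.0, 0.001, -1.0]]
force: [0.2, -0.5, -2.0]
opening: 0.487
grasp_force: 30.0
```

drive_tool:
  deltas: "30 0 10 0 0;30 -1 35 0 0.02;30 -2 70 0 0.04;30 -3 110 0 0.06;30 -4 155 0 0.08;30 -5 200 0 0.1;30 -5 245 0 0.12;30 -6 290 0 0.14;30 -6 330 0 0.16;30 -7 365 0 0.171;30 -7 393 0 0.171;30 -7 406 0 0.171"

```text
time_s: 5.5
position: [0.5571, 0.3094, 0.1774]
tcp_rot: [[0.101, 0.995, -0.002], [0.995, -0.101, 0.0], [-0.0, -0.002, -1.0]]
force: [0.5, -1.2, -2.0]
opening: 0.491
grasp_force: 30.0
```

drive_tool:
  deltas: "30 0 0 0 0;30 0 0 0 0;30 0 0 0 0;30 0 0 0 0"

```text
time_s: 5.9
position: [0.5588, 0.3049, 0.1785]
tcp_rot: [[0.106, 0.994, -0.0], [0.994, -0.106, -0.0], [-0.001, -0.0, -1.0]]
force: [0.5, 0.0, -1.9]
opening: 0.492
grasp_force: 30.0
```

Run:
```python
from rig import bot,imaging; from h import *
import cv2
m=imaging.camera_model("wrist");s=bot.read_state();print(s["position"])
i=imaging.capture("wrist")[:,:,::-1];t=imaging.capture("side")[:,:,::-1]
a=cv2.resize(i[100:300,160:480],(768,480))
cv2.imwrite("pics/w3.png",a)
np.save("m.npy",m,allow_pickle=True)
```

```text
[0.55878274 0.3048935  0.17851273]
```

View pics/w3.png

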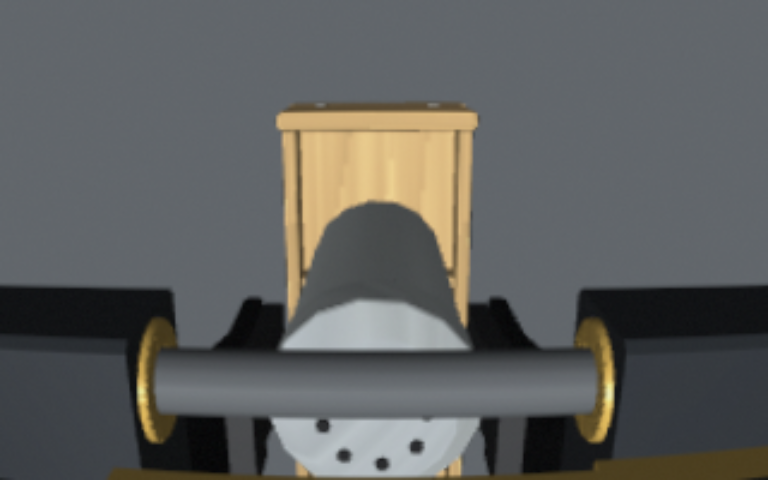

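The shaker hangs straight. The far cheek's top outer edge is centred at crop (377,103), which is pixel (317,143).

Run:
```python
from h import *
m=np.load("m.npy",allow_pickle=True).item()
p=fish(m,317.1,142.9,.052);print(p)
a,b=fish(m,278/2.4+160,113/2.4+100,.052),fish(m,477/2.4+160,113/2.4+100,.052);print(a,b,np.hypot(*(b-a)))
y=-.1043;print("stall1",p-.042*np.array([-np.sin(y),np.cos(y)]))
```

```text
[0.56500857 0.35222636]
[0.52619822 0.35267383] [0.60345548 0.34450724] 0.07768769181878844
stall1 [0.56063591 0.3104546 ]
```

drive_tool:
  deltas: "30 0 2 -15 0;30 0 2 -35 0;30 0 2 -55 0;30 0 2 -70 0;30 0 2 -80 0;30 0 2 -86 0;30 0 2 -89 0;30 0 2 -91 0;30 0 2 -92 0;30 0 2 -93 0;30 0 2 -93 0;30 0 2 -93 0"

```text
time_s: 7.2
position: [0.5587, 0.3085, 0.0859]
tcp_rot: [[0.104, 0.995, 0.001], [0.995, -0.104, 0.0], [0.0, 0.001, -1.0]]
force: [0.1, -1.3, -0.5]
opening: 0.49
grasp_force: 30.0
```

drive_tool:
  deltas: "30 0 0 -1 0;30 0 0 -1 0;55 0 0 -1 0;75 0 0 -1 0;75 0 0 -1 0;75 0 0 -1 0;75 0 0 -1 0;75 0 0 -1 0;75 0 0 10 0;75 0 0 30 0;75 0 0 55 0;75 0 0 85 0"

```text
time_s: 8.4
position: [0.558, 0.3082, 0.1714]
tcp_rot: [[0.104, 0.995, -0.002], [0.995, -0.104, -0.001], [-0.001, -0.001, -1.0]]
force: [0.9, 0.2, -0.1]
opening: 0.857
grasp_force: 0.0
```

drive_tool:
  deltas: "80 0 -15 20 0;80 -1 -50 20 -0.02;80 -3 -95 20 -0.05;80 -4 -142 20 -0.07;80 -6 -190 20 -0.09;80 -7 -238 20 -0.11;80 -8 -286 20 -0.13;80 -9 -334 20 -0.15;80 -11 -382 20 -0.171;80 -12 -425 20 -0.171;80 -13 -460 20 -0.171;80 -13 -477 20 -0.171"

```text
time_s: 9.6
position: [0.5459, -0.172, 0.1915]
tcp_rot: [[0.275, 0.962, 0.002], [0.962, -0.275, -0.002], [-0.001, 0.002, -1.0]]
force: [0.2, 0.6, 0.3]
opening: 0.917
grasp_force: 0.0
```

drive_tool:
  deltas: "80 0 0 0 0;80 0 0 0 0;80 0 0 -20 0;80 0 0 -45 0;80 0 0 -70 0;80 0 0 -90 0;80 0 0 -101 0;80 0 0 -101 0;30 0 0 -101 0;30 0 0 -101 0;30 0 0 -101 0;30 0 0 -101 0"

```text
time_s: 10.8
position: [0.546, -0.1689, 0.0904]
tcp_rot: [[0.272, 0.962, 0.001], [0.962, -0.272, -0.001], [-0.0, 0.002, -1.0]]
force: [-0.4, -0.2, 0.1]
opening: 0.64
grasp_force: 0.0
```

drive_tool:
  deltas: "30 0 0 0 0;30 0 0 0 0;30 0 0 0 0;30 0 0 5 0;30 0 0 15 0;30 0 0 30 0;30 0 0 45 0;30 0 0 60 0;30 0 0 75 0;30 0 0 85 0;30 0 0 90 0;30 0 0 90 0"

```text
time_s: 12.0
position: [0.5459, -0.1687, 0.1803]
tcp_rot: [[0.272, 0.962, 0.001], [0.962, -0.272, -0.001], [-0.0, 0.001, -1.0]]
force: [-0.3, 0.2, -0.7]
opening: 0.444
grasp_force: 30.0
```

drive_tool:
  deltas: "30 0 10 0 0;30 1 35 0 0.02;30 1 70 0 0.04;30 2 110 0 0.06;30 2 155 0 0.08;30 3 200 0 0.1;30 3 245 0 0.12;30 4 290 0 0.14;30 4 330 0 0.16;30 5 365 0 0.171;30 5 393 0 0.171;30 5 405 0 0.171"

```text
time_s: 13.2
position: [0.5491, 0.2393, 0.1785]
tcp_rot: [[0.101, 0.995, -0.002], [0.995, -0.101, 0.0], [0.0, -0.002, -1.0]]
force: [-0.6, -1.3, -0.3]
opening: 0.446
grasp_force: 30.0
```

drive_tool:
  deltas: "30 0 0 0 0;30 0 0 0 0;30 0 0 -20 0;30 0 0 -40 0;30 0 0 -60 0;30 0 0 -75 0;30 0 0 -83 0;30 0 0 -87 0;30 0 0 -90 0;30 0 0 -92 0;30 0 0 -93 0;30 0 0 -93 0"

```text
time_s: 14.4
position: [0.5508, 0.2365, 0.0869]
tcp_rot: [[0.104, 0.995, 0.001], [0.995, -0.104, 0.0], [0.0, 0.001, -1.0]]
force: [0.1, -0.3, -0.3]
opening: 0.444
grasp_force: 30.0
```

Run:
```python
from rig import bot,imaging; import cv2
s=bot.read_state();print(s["force"],s["position"])
i=imaging.capture("side")[:,:,::-1];cv2.imwrite("pics/s2.png",cv2.resize(i[150:400,180:480],(720,600)))
```

```text
[ 0.1176239  -0.32464875 -0.27739889] [0.55083695 0.23651708 0.08694556]
```

View pics/s2.png

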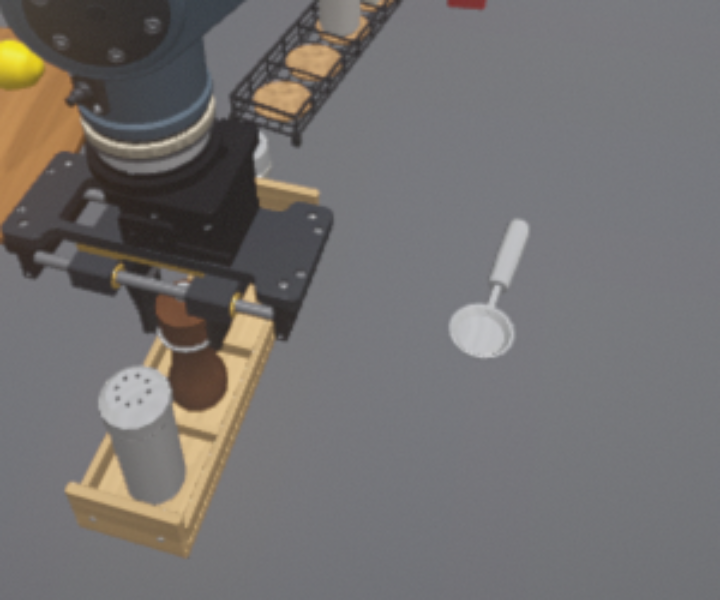

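The shaker stands mid-stall with its foot at about (153,485) in the crop. The mill is gripped upright just above stall 2, so I'll set it down.

drive_tool:
  deltas: "30 0 0 -1 0;30 0 0 -2 0;30 0 0 -2 0;50 0 0 -2 0;75 0 0 -2 0;75 0 0 -2 0;75 0 0 -2 0;75 0 0 -2 0;75 0 0 -2 0;75 0 0 15 0;75 0 0 45 0;75 0 0 85 0"

```text
time_s: 15.65
position: [0.549, 0.236, 0.1705]
tcp_rot: [[0.104, 0.995, -0.005], [0.995, -0.104, -0.001], [-0.002, -0.005, -1.0]]
force: [0.6, 1.0, 0.1]
opening: 0.862
grasp_force: 0.0
```

drive_tool:
  deltas: "80 0 -15 20 0;80 -2 -50 20 -0.02;80 -5 -95 20 -0.05;80 -7 -142 20 -0.07;80 -10 -190 20 -0.09;80 -12 -238 20 -0.11;80 -14 -286 20 -0.13;80 -17 -334 20 -0.15;80 -19 -382 20 -0.171;80 -21 -425 20 -0.171;80 -23 -457 20 -0.171;80 -23 -471 20 -0.171"

```text
time_s: 16.85
position: [0.5274, -0.2379, 0.1916]
tcp_rot: [[0.275, 0.962, 0.001], [0.962, -0.275, -0.001], [-0.001, 0.001, -1.0]]
force: [1.0, 0.5, -1.0]
opening: 0.919
grasp_force: 0.0
```

drive_tool:
  deltas: "75 0 0 0 0;75 0 0 0 0;75 0 0 -25 0;75 0 0 -55 0;75 0 0 -85 0;75 0 0 -110 0;75 0 0 -126 0;75 0 0 -126 0;35 0 0 -126 0;35 0 0 -126 0;35 0 0 -126 0;35 0 0 -126 0"

```text
time_s: 18.05
position: [0.5281, -0.2348, 0.0666]
tcp_rot: [[0.271, 0.962, 0.002], [0.962, -0.271, -0.001], [-0.001, 0.002, -1.0]]
force: [0.3, -0.2, 0.4]
opening: 0.583
grasp_force: 0.0
```

drive_tool:
  deltas: "35 0 0 0 0;35 0 0 0 0;35 0 0 0 0;35 0 0 5 0;35 0 0 15 0;35 0 0 30 0;35 0 0 45 0;35 0 0 60 0;35 0 0 75 0;35 0 0 85 0;35 0 0 90 0;35 0 0 90 0"

```text
time_s: 19.25
position: [0.5276, -0.2347, 0.1561]
tcp_rot: [[0.272, 0.962, 0.001], [0.962, -0.272, -0.0], [-0.0, 0.001, -1.0]]
force: [0.2, 0.1, -3.3]
opening: 0.523
grasp_force: 30.0
```

drive_tool:
  deltas: "35 0 10 0 0;35 1 35 0 0.02;35 3 70 0 0.04;35 5 110 0 0.06;35 6 155 0 0.08;35 8 200 0 0.1;35 10 245 0 0.12;35 12 290 0 0.14;35 14 330 0 0.16;35 15 365 0 0.171;35 16 390 0 0.171;35 16 400 0 0.171"

```text
time_s: 20.45
position: [0.5422, 0.1683, 0.1546]
tcp_rot: [[0.101, 0.995, -0.002], [0.995, -0.101, 0.0], [0.0, -0.002, -1.0]]
force: [-0.5, -0.5, -3.3]
opening: 0.518
grasp_force: 30.0
```

drive_tool:
  deltas: "35 0 0 0 0;35 0 0 0 0;35 0 0 -20 0;35 0 0 -40 0;35 0 0 -60 0;35 0 0 -75 0;35 0 0 -83 0;35 0 0 -88 0;35 0 0 -91 0;35 0 0 -93 0;35 0 0 -94 0;35 0 0 -94 0"

```text
time_s: 21.65
position: [0.5441, 0.1654, 0.0624]
tcp_rot: [[0.103, 0.995, 0.001], [0.995, -0.103, -0.0], [0.0, 0.001, -1.0]]
force: [0.7, -1.0, 0.7]
opening: 0.521
grasp_force: 30.0
```

drive_tool:
  deltas: "35 0 0 -1 0;35 0 0 -1 0;35 0 0 -1 0;55 0 0 -1 0;75 0 0 -1 0;75 0 0 -1 0;75 0 0 -1 0;75 0 0 -1 0;75 0 0 -1 0;75 0 0 20 0;75 0 0 60 0;75 0 0 105 0"

```text
time_s: 22.85
position: [0.5423, 0.1652, 0.1662]
tcp_rot: [[0.104, 0.995, -0.004], [0.995, -0.104, -0.0], [-0.001, -0.004, -1.0]]
force: [0.4, 0.2, -0.0]
opening: 0.862
grasp_force: 0.0
```

drive_tool:
  deltas: "80 0 -15 25 0;80 -4 -50 25 -0.02;80 -7 -95 25 -0.05;80 -11 -142 25 -0.07;80 -15 -190 25 -0.09;80 -19 -238 25 -0.11;80 -22 -286 25 -0.13;80 -26 -334 25 -0.15;80 -30 -382 25 -0.171;80 -33 -425 25 -0.171;80 -36 -457 25 -0.171;80 -36 -468 25 -0.171"

```text
time_s: 24.05
position: [0.5072, -0.3063, 0.1914]
tcp_rot: [[0.275, 0.961, 0.001], [0.961, -0.275, -0.002], [-0.001, 0.001, -1.0]]
force: [0.9, -0.2, 0.2]
opening: 0.919
grasp_force: 0.0
```

drive_tool:
  deltas: "80 0 0 0 0;80 0 0 0 0;80 0 0 0 0;80 0 0 0 0"

```text
time_s: 24.45
position: [0.5078, -0.3008, 0.1916]
tcp_rot: [[0.27, 0.963, -0.0], [0.963, -0.27, 0.001], [0.001, -0.001, -1.0]]
force: [-0.1, 1.3, -0.5]
opening: 0.921
grasp_force: 0.0
```

Run:
```python
from rig import bot,imaging; from h import *
import cv2
m=imaging.camera_model("wrist");s=bot.read_state();print(s["position"])
i=imaging.capture("wrist")[:,:,::-1];cv2.imwrite("pics/w4.png",cv2.resize(i[120:320,200:440],None,fx=3,fy=3))
np.save("m.npy",m,allow_pickle=True)
```

```text
[ 0.50777816 -0.30078642  0.19158802]
```

View pics/w4.png

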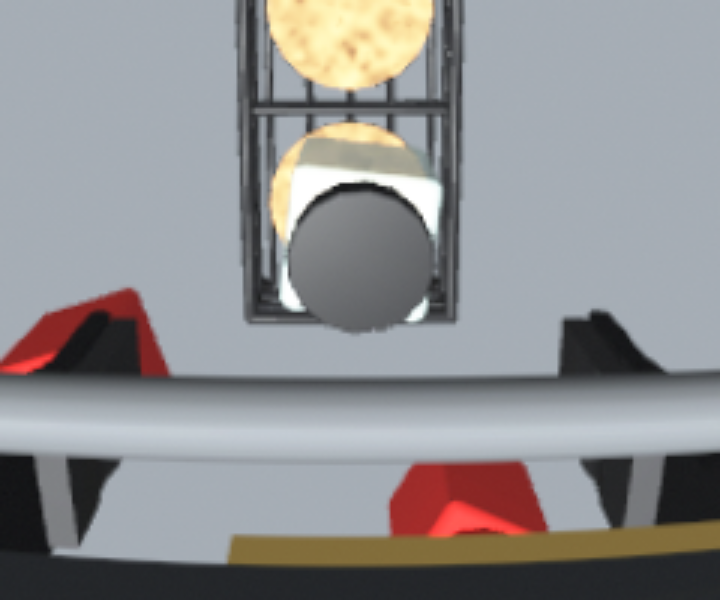

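The jar cap is centred at (320,205). The jar is turned about 0.1 rad clockwise from the rack. The red jars are clear of the fingers if I open the jaws less.

Run:
```python
from h import *
m=np.load("m.npy",allow_pickle=True).item()
print(fish(m,320.3,205.3,.102))
g=[fish(m,200+u/3,120+v/3,.084) for u,v in((293,165),(440,185),(282,305))]
for a in(g[1]-g[0],g[0]-g[2]): print(np.arctan2(a[1],a[0]),np.hypot(*a))
```

```text
[ 0.51067218 -0.30374481]
-0.409285373996744 0.04393683816834455
1.2060122607790542 0.04358037090193429
```

drive_tool:
  deltas: "70 1 -1 0 -0.05;70 1 -1 0 -0.11;70 1 -1 -25 -0.11;70 1 -1 -55 -0.11;70 1 -1 -85 -0.11;70 1 -1 -110 -0.11;70 1 -1 -124 -0.11;70 1 -1 -124 -0.11;70 1 -1 -124 -0.11;35 1 -1 -124 -0.11;35 1 -1 -124 -0.11;35 1 -1 -124 -0.11"

```text
time_s: 25.7
position: [0.5091, -0.304, 0.0686]
tcp_rot: [[0.376, 0.927, 0.002], [0.927, -0.376, -0.001], [-0.001, 0.002, -1.0]]
force: [-0.0, -0.4, -1.3]
opening: 0.615
grasp_force: 0.0
```

drive_tool:
  deltas: "35 0 0 0 0;35 0 0 0 0;35 0 0 0 0;35 0 0 5 0;35 0 0 15 0;35 0 0 30 0;35 0 0 45 0;35 0 0 60 0;35 0 0 75 0;35 0 0 85 0;35 0 0 90 0;35 0 0 90 0"

```text
time_s: 26.9
position: [0.5087, -0.3037, 0.1581]
tcp_rot: [[0.376, 0.927, 0.001], [0.927, -0.376, -0.001], [-0.0, 0.001, -1.0]]
force: [-0.4, 0.9, -3.1]
opening: 0.527
grasp_force: 30.0
```

drive_tool:
  deltas: "35 0 10 0 0;35 2 35 0 0.03;35 5 70 0 0.06;35 8 110 0 0.1;35 11 155 0 0.14;35 14 200 0 0.17;35 17 245 0 0.2;35 20 290 0 0.23;35 23 330 0 0.26;35 25 365 0 0.281;35 27 388 0 0.281;35 27 397 0 0.281"

```text
time_s: 28.1
position: [0.5343, 0.0962, 0.1568]
tcp_rot: [[0.101, 0.995, -0.002], [0.995, -0.101, 0.001], [0.0, -0.002, -1.0]]
force: [-0.8, 0.2, -3.0]
opening: 0.525
grasp_force: 30.0
```

drive_tool:
  deltas: "35 0 0 0 0;35 0 0 0 0;35 0 0 -20 0;35 0 0 -40 0;35 0 0 -60 0;35 0 0 -75 0;35 0 0 -83 0;35 0 0 -88 0;35 0 0 -91 0;35 0 0 -93 0;35 0 0 -94 0;35 0 0 -94 0"

```text
time_s: 29.3
position: [0.536, 0.0933, 0.0643]
tcp_rot: [[0.103, 0.995, 0.001], [0.995, -0.103, -0.0], [-0.0, 0.001, -1.0]]
force: [0.4, -0.8, 1.3]
opening: 0.529
grasp_force: 30.0
```

drive_tool:
  deltas: "35 0 0 -1 0;35 0 0 -1 0;35 0 0 -1 0;55 0 0 -1 0;75 0 0 -1 0;75 0 0 -1 0;75 0 0 -1 0;75 0 0 -1 0;75 0 0 -1 0;75 0 0 20 0;75 0 0 60 0;75 0 0 105 0"

```text
time_s: 30.5
position: [0.5343, 0.0934, 0.1684]
tcp_rot: [[0.104, 0.995, -0.004], [0.995, -0.104, 0.0], [-0.0, -0.004, -1.0]]
force: [0.8, -1.0, 0.2]
opening: 0.865
grasp_force: 0.0
```

drive_tool:
  deltas: "80 -5 -30 20 0;80 -15 -70 20 0;80 -25 -115 20 0;80 -40 -160 20 0;80 -50 -205 20 0;80 -60 -250 20 0;80 -70 -295 20 0;80 -80 -335 20 0;80 -80 -350 20 0;80 -80 -350 20 0;80 -80 -350 20 0;80 -80 -350 20 0"

```text
time_s: 31.7
position: [0.4555, -0.2545, 0.1883]
tcp_rot: [[0.102, 0.995, -0.001], [0.995, -0.102, 0.001], [0.001, -0.001, -1.0]]
force: [0.6, 0.4, -0.0]
opening: 0.917
grasp_force: 0.0
```

Run:
```python
from rig import bot,imaging; import cv2,numpy as np
t=imaging.capture("top")[:,:,::-1];i=imaging.capture("side")[:,:,::-1]
a=cv2.resize(t[150:220,110:280],(800,330),interpolation=cv2.INTER_CUBIC);b=cv2.resize(i[215:380,190:340],(245,270))
b=np.pad(cv2.resize(i[190:380,180:480],(426,270)),((0,0),(0,374),(0,0)))
cv2.imwrite("pics/end.png",np.vstack([a,b]))
```

```text
(no output)
```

View pics/end.png

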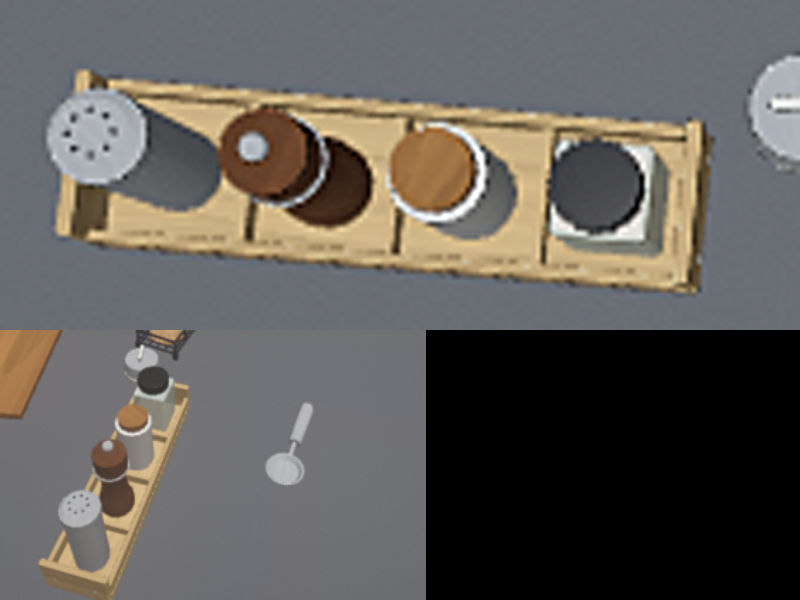

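All four stand upright, flat and near the middle of their stalls, in the original order. In the enlarged top view the feet are centred at about x = 177, 325, 466 and 617, against stall centres of about 177, 325, 476 and 620.

```bash
python3 -c "
from rig import bot
print(bot.hand_in())"
```

```text
the job is handed in; nothing more can be done
None
```

I moved all four containers to the wooden rack in their original left-to-right order (shaker, mill, salt pot, jar), each upright and near its stall's centre in the last pictures, and handed the job in after about 32 s; the hand-in gave no verdict.

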